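Snap a cartridge fuse into its spring clips

TASK

Take the longer of the two cartridge fuses out of the wooden cradle and press it sideways, straight down, into both spring clips of the fuse base until it snaps fully home in both, with its end still clear of the head of the stop screw. Then slide it along the clips until its end meets the stop screw, press it there with about 10 N for half a second so that it beds in, and let go, leaving it home in both clips and at the stop. Feel your way, for nobody knows how far the screw is set out: it must never take more than 20 N from the fuse, nor the whole fuse base more than 35 N, and the short fuse stays in its notches.

Things in the scene. Friction and masses are not known exactly. Their poses are not given: they have to be found in the camera images.
- long_fuse_center (a point): Centre of the long fuse: a smooth cylinder 110 mm long and 24 mm in diameter, white ceramic with a 24 mm long steel cap at each end, about 90 g. It lies level in the wooden cradle, its centre 35 mm above the worktop. Its y axis runs along the cylinder (either way round is the same).
- short_fuse_center (a point): Centre of the short fuse, which stays: like the long one, 24 mm in diameter but 66 mm long, about 50 g, lying parallel to the long one in the cradle, 90 mm away, at the same height. Which notch holds which fuse varies.
- cradle: Fixed wooden cradle, 150 mm along its x axis, 70 mm along its y axis; origin at the centre of its underside, on the worktop. A 10 mm thick board with two ribs 6 mm thick at y = +-27 mm, 32 mm high, with V notches at x = +-45 mm in which the fuses lie along y. Between the ribs a fuse can be gripped from above; the board is 25 mm below its centre.
- fuse_base: Fixed fuse base: black plate 52 mm along its x axis, 204 mm along its y axis, 14 mm thick; origin at the centre of its underside, on the worktop. Two steel spring clips at y = -36 and +36 mm, opening upward, hold the fuse along the y axis, its centre line at x = 0, 48 mm above the worktop. Between the clips 62 mm of length are free, and the plate's top is 34 mm below the centre line.
- clip_a (a point): Clip at y = -36 mm: this point lies on the seated fuse's centre line, mid-width (10 mm along y). Two sprung jaws, whose rolled lips leave an 18 mm mouth 9 mm above this point; flared lead-ins, 37 mm wide at their top 17 mm above this point. The seated fuse rests on the clip floor 12 mm below this point, with about 0.4 mm of play, and, not pressed down, slides along y with under 2 N.
- clip_b (a point): The like clip at y = +36 mm, next to the stop; same point. Pushing the fuse down through both mouths at once takes about 12 to 22 N in all, from up to 19 mm above its seat on; the force drops as the fuse snaps in, about 5 mm above its seat, and rises again steeply on the clip floors.
- end_stop: Rigid steel end stop on the fuse base at its +y end, with its adjusting screw: an upright plate 26 mm wide, 4 mm thick, 60 mm high above the worktop, square to the base's y axis. Origin at worktop level below the middle of its face towards the clips, axes as the base's. The screw goes through the plate on the fuse's centre line, with a flat round head of 16 mm towards the clips.
- stop_face (a point): Point on the plate's face towards the clips, on the fuse's centre line, 69 mm from the middle of the base along y. The face of the screw's head, which the fuse's end meets, stands 4 to 14 mm in front of this point: its setting differs each time and is not measured, but it does not give. So the fuse's centre ends up 0 to 10 mm beyond the middle of the base. 8 mm short of the middle is always clear.
- post_foot (a point): A fixed upright steel post, 60 mm square and taller than the arm; this point is on its middle line at worktop level. It is not part of the job, but stands between the arm's start and the work: draw the arm in before swinging past it.
Not all that is in view belongs to the job. What is shaped like the part that bears short_fuse_center but turquoise is not meant.

How it is judged:
By the outcome, as a careful person would: the job done as asked, in the order asked, and still so for the second after the job is handed in, with the robot touching nothing.
It also fails if it takes over 72 s, if anything falls off the work surface, if the arm or the gripper's body presses on something with over 40 N, if the wrist force passes 120 N, or if a joint passes its speed limit or range.

ROBOT

A 6-joint arm with a two-finger parallel gripper is mounted at the origin on the work surface; the furniture and walls round the work are solid. World frame = base frame: x ahead of the robot, y to its left, z up, the work surface at z = 0. Lengths are in mm, angles in rad, forces in N, time in s.
With the tool pointing down it reaches from about 400 to 925 mm from the base axis. Payload 12.5 kg.
Tool frame: the origin (TCP) lies midway between the tips of the shut fingers; the grasp point (between the pads) lies 19 mm behind it; y points along the fingers, x is the direction in which the jaws open and shut, and the axes are right-handed (so a half turn about y gives the same grasp; the last joint's range is limited). The gripper opens to 95 mm and grips with 3 to 60 N. Pads are 20 mm wide; open, the fingers measure 119 mm over their backs; the gripper's body (75 mm by 180 mm) begins 59 mm behind the grasp point.
Start: joints at [-1.338, 0.491, 1.559, -0, 1.092, -0.106], TCP at [207.746, -589.482, 214.661] pointing down, gripper open.
Joint ranges: [-3.1, 3.1], [-0.84, 2.19], [0.05, 2.79], [-1.13, 4.28], [0.06, 2.93], [-2.69, 2.69]. Speed limits (rad/s): [2.22, 2.22, 2.79, 3.14, 3.14, 3.14].

INTERFACE

Orientations are given as [roll, pitch, yaw] about the fixed x, y, z axes, in that order (R = Rz(yaw) Ry(pitch) Rx(roll)).
In Python, from cell import env, vision, job gives the robot as it stands.
- The arm moves only by the shell command python3 -m crank 'ROWS' [OPENING]. ROWS is JSON, a list of rows, each a list of 6 numbers: the shift along the tool's x, y, z in mm, then the turn, a rotation vector about the tool's x, y, z in degrees. In form: [[x, y, z, rx, ry, rz], ...]. A call has 1 to 5 rows; each row is the pose to reach, as a shift and turn from the pose measured when the call began, along the tool's axes at that moment; what a row does not reach only later rows make up. A row lasts 1/10 s, in which the tool goes at most 50 mm and 8.59 degrees, less where a joint would pass 70% of its speed; a pose out of reach is approached as far as the arm can. A call with a gripper value outside its range is refused whole. OPENING is the opening, from 0 (shut) to 1 (fully open), set as the call begins (- or left out, the last holds). The fingers move at their own pace and stop on an object; the grip force is fixed at half the most. Time passes only in rows, so rows that repeat a pose let the fingers close. It gives the time, the measured TCP pose, the force and the opening at its end, in the units of the state.
- env.state(): the state, without advancing time (a new reading comes with each control period).
- vision.read_camera(name): name is "side" or "top" or "wrist"; returns (picture, depth): 384x512x3 uint8, blue, green, red; 384x512 float32, mm along the optical axis (not along the pixel's ray), 0 where there is no reading.
- vision.calibration(name): a dict with "vertical_fov" (degrees; the focal length in pixels is half the picture's height over the tangent of half this angle, whatever the lens; pixels are square), "cx", "cy" (the principal point, pixels), "pose" (4x4, takes a point from camera to world coordinates). Camera axes: x right, y down, z forward; pixel columns grow to the right and rows downward; lengths in mm; the calibration is good to about 2 mm. A picture is of the moment at which its call begins: read the wrist's pose just before it. calibration takes no time and is no camera call; for the wrist camera it gives the pose at the moment of the call.
- job.job_done(): hands the job in, once; it reports no verdict.
The state is a dict: "t": time; "joints": joint angles; "qvel": joint speeds; "tau": joint torques, N m; "eef_pos": TCP position; "tcp_rot": TCP orientation; "ft_force": force on the tool from outside, world axes, zero at the start; "moment": the same for the moment, N m; "opening": opening from 0.0 (shut) to 1.0 (fully open).
Only numpy, scipy, OpenCV 4.12 (cv2) and the standard library are available. Lean on these libraries where they do the work, as an engineer would, in place of code of your own. Each camera call takes 0.05 s, during which the arm holds its last target.

## Working session

There is one attempt and no reset: what is moved stays moved. The work goes in short steps, Python scripts to look and compute and a shell command to move; the robot and the scene stay as the last step left them, time stands still between calls to the robot, and variables do not carry over. Pictures are saved under pics/ and viewed, and the job is handed in when it is done.

```bash
ls; mkdir -p pics; python3 - <<'E'
from cell import env, vision, job
import cv2,numpy as np
print(env.state())
for n in ["side","top","wrist"]:
    c=vision.calibration(n); p,d=vision.read_camera(n)
    cv2.imwrite(f"pics/{n}0.png",p); np.savez(f"pics/{n}0.npz",p=p,d=d,**c)
    print(n,c["vertical_fov"],c["cx"],c["cy"],np.round(c["pose"],3).tolist())
E
```

```text
pics
{'t': 0.0, 'joints': array([-1.33759709e+00,  4.91561049e-01,  1.55948252e+00,  1.49825828e-05,
        1.09168123e+00, -1.05650083e-01]), 'qvel': array([-0.00030701,  0.00124833, -0.00128634, -0.00033213,  0.00053118,
       -0.00104992]), 'tau': array([-5.80892847e-04, -6.12641287e+01, -2.58176762e+01,  6.91941823e-02,
        4.82332322e-02, -1.70655358e-04]), 'eef_pos': array([ 207.68736684, -589.21326027,  214.04943205]), 'tcp_rot': array([-1.57066372e+00,  1.12443559e-03, -1.23195385e+00]), 'ft_force': array([-0.2476255 ,  0.2216711 ,  0.08206827]), 'moment': array([-0.01559867, -0.04444366,  0.06034104]), 'opening': 0.9980594363618408}
side 49.40599054718871 254.457583488453 190.1768387310888 [[-0.074, -0.703, 0.707, -255.601], [-0.997, 0.067, -0.038, 98.496], [-0.02, -0.708, -0.706, 766.188], [0.0, 0.0, 0.0, 1.0]]
top 56.33678648758141 253.76083902444879 196.13687394213912 [[-0.012, -0.995, 0.095, 398.413], [-1.0, 0.012, 0.007, 78.166], [-0.008, -0.095, -0.995, 930.906], [0.0, 0.0, 0.0, 1.0]]
wrist 64.67529258521529 261.6880862941113 192.5401593038926 [[0.331, -0.907, -0.261, 281.243], [-0.944, -0.319, -0.09, -564.256], [-0.002, 0.276, -0.961, 384.488], [0.0, 0.0, 0.0, 1.0]]
```

View pics/side0.png

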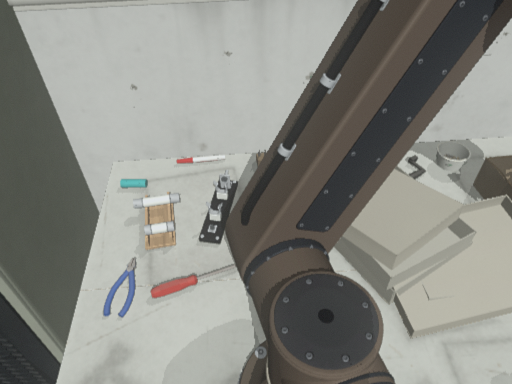

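View pics/top0.png

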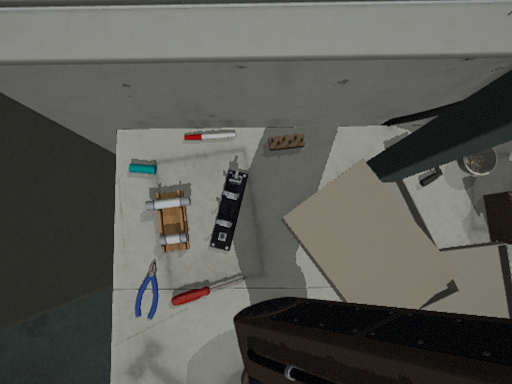

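View pics/wrist0.png

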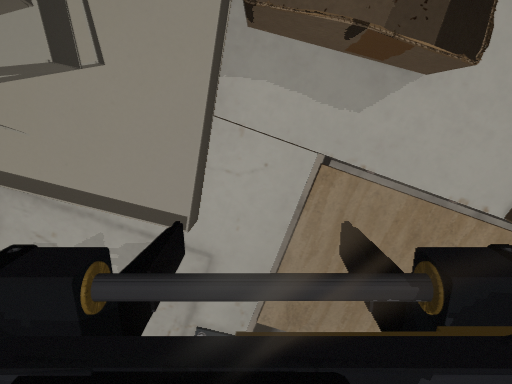

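```bash
cat > h.py <<'E'
import numpy as np,cv2
def load(n):
    f=np.load(f"pics/{n}.npz"); return f
def cloud(f):
    p,d=f["p"],f["d"]; h,w=d.shape
    fl=h/2/np.tan(np.radians(float(f["vertical_fov"]))/2)
    v,u=np.mgrid[:h,:w]
    X=np.stack([(u-f["cx"])/fl*d,(v-f["cy"])/fl*d,d],-1)
    W=X@f["pose"][:3,:3].T+f["pose"][:3,3]; W[d==0]=np.nan
    return W
def ray(f,u,v,z):
    h=384; fl=h/2/np.tan(np.radians(float(f["vertical_fov"]))/2)
    r=f["pose"][:3,:3]@np.array([(u-f["cx"])/fl,(v-f["cy"])/fl,1]); o=f["pose"][:3,3]
    return o+r*(z-o[2])/r[2]
E
python3 - <<'E'
from h import *
for n,pts in [("top0",[(167,203),(174,240),(143,168),(230,210),(385,175),(375,172),(420,150),(330,230),(420,220),(178,200),(150,300),(200,300),(270,200),(286,140),(240,60)]),("side0",[(157,200),(160,228),(133,183),(215,215),(180,290)])]:
    f=load(n); W=cloud(f)
    print(n,[(p,np.round(W[p[1],p[0]]).tolist()) for p in pts])
f=load("top0")
im=f["p"][110:310,100:320]; cv2.imwrite("pics/topc.png",cv2.resize(im,None,fx=3,fy=3,interpolation=2))
f=load("side0")
im=f["p"][150:300,80:280]; cv2.imwrite("pics/sidec.png",cv2.resize(im,None,fx=4,fy=4,interpolation=2))
E
```

```text
top0 [((167, 203), [468.0, 301.0, 44.0]), ((174, 240), [377.0, 282.0, 47.0]), ((143, 168), [561.0, 369.0, 23.0]), ((230, 210), [451.0, 146.0, 16.0]), ((385, 175), [514.0, -200.0, 161.0]), ((375, 172), [531.0, -200.0, 99.0]), ((420, 150), [531.0, -201.0, 328.0]), ((330, 230), [397.0, -83.0, 136.0]), ((420, 220), [418.0, -303.0, 88.0]), ((178, 200), [476.0, 273.0, 44.0]), ((150, 300), [225.0, 353.0, -2.0]), ((200, 300), [224.0, 225.0, -1.0]), ((270, 200), [476.0, 43.0, 2.0]), ((286, 140), [629.0, 0.0, 25.0]), ((240, 60), [632.0, 98.0, 458.0])]
side0 [((157, 200), [458.0, 296.0, 43.0]), ((160, 228), [368.0, 281.0, 43.0]), ((133, 183), [550.0, 371.0, 18.0]), ((215, 215), [406.0, 157.0, 32.0]), ((180, 290), [225.0, 234.0, 8.0])]
```

View pics/topc.png

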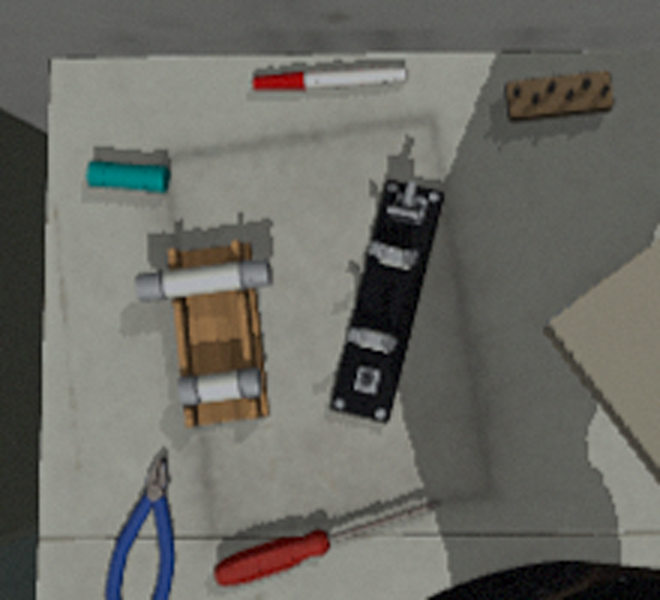

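View pics/sidec.png

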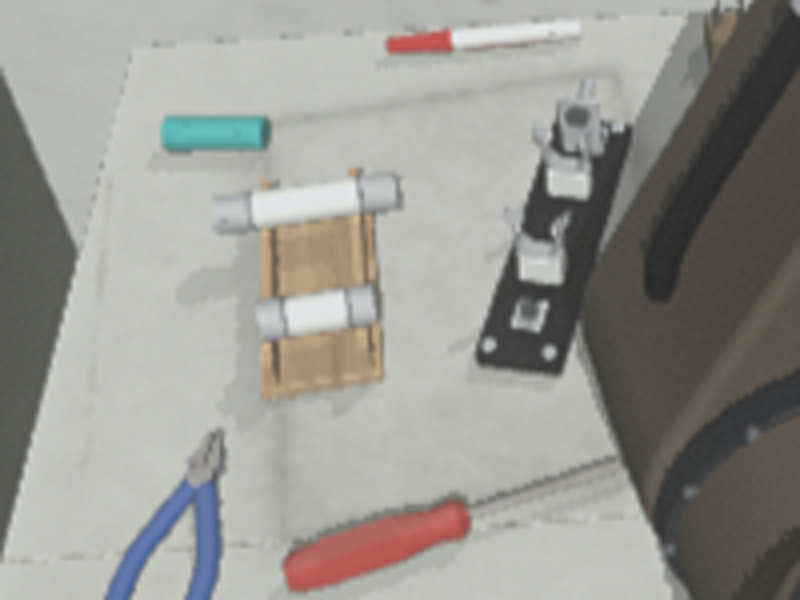

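```bash
python3 - <<'E'
from h import *
for n in ["top0","side0"]:
    f=load(n); W=cloud(f)
    # fuses: cap+white pixels with z between 36 and 52 in cradle region
    m=(W[...,2]>36)&(W[...,2]<53)&(W[...,0]>300)&(W[...,0]<520)&(W[...,1]>210)&(W[...,1]<370)
    k,l,s,c=cv2.connectedComponentsWithStats(m.astype(np.uint8))
    for i in range(1,k):
        if s[i,4]<40: continue
        P=W[l==i]; q=P[:,:2].astype(np.float32)
        r=cv2.minAreaRect(q); print(n,s[i],np.round(P.mean(0),1),np.round(r[0],1),np.round(r[1],1),round(r[2],1))
    # base plate: dark pixels
    g=f["p"].max(-1)
    m=(g<60)&(W[...,2]>5)&(W[...,2]<25)&(W[...,0]>330)&(W[...,0]<620)&(W[...,1]>60)&(W[...,1]<240)
    q=W[m][:,:2].astype(np.float32); r=cv2.minAreaRect(q);print("base",len(q),np.round(r[0],1),np.round(r[1],1),round(r[2],1),W[m][:,2].mean())
f=load("top0");W=cloud(f)
# height map
H=np.full((60,80),-1.)
for n in ["top0","side0"]:
    W=cloud(load(n)).reshape(-1,3);W=W[~np.isnan(W[:,0])]
    i=((W[:,0]-0)/20).astype(int);j=((W[:,1]+800)/20).astype(int)
    ok=(W[:,0]>=0)&(i<60)&(j>=0)&(j<80)&(W[:,2]<900)
    np.maximum.at(H,(i[ok],j[ok]),W[ok,2])
print("cols y", [int(-800+40*k) for k in range(8,33)])
for i in range(59,4,-2):
    print(i*20,' '.join('%4d'%max(H[i-1:i+1,j:j+2].max(),-1) for j in range(16,66,2)))
E
```

```text
top0 [145 196  45  15 405] [468.  300.2  44.3] [468.8 301. ] [ 23.8 109.5] 6.3
top0 [159 233  28  13 252] [379.9 285.9  44.1] [379.9 286.5] [23.9 65.8] 6.7
base 1192 [452.5 150.3] [ 52.3 201.7] 75.8 13.977986974985903
side0 [133 193  46  14 321] [461.1 300.3  41.9] [464.4 300. ] [ 24.2 109.2] 4.8
side0 [144 221  30  13 231] [372.7 285.   42. ] [375.4 285.3] [22.6 66.2] 6.9
base 189 [434.1 142.3] [ 32.1 175.1] 75.7 11.506117921003103
cols y [-480, -440, -400, -360, -320, -280, -240, -200, -160, -120, -80, -40, 0, 40, 80, 120, 160, 200, 240, 280, 320, 360, 400, 440, 480]
1180   -1   -1   -1   -1   -1   -1   -1   -1   -1   -1   -1   -1   -1   -1   -1   -1   -1   -1   -1   -1   -1   -1   -1   -1   -1
1140   -1   -1   -1   -1   -1   -1   -1   -1   -1   -1   -1   -1   -1   -1   -1   -1   -1   -1   -1   -1   -1   -1   -1   -1   -1
1100   -1   -1   -1   -1   -1   -1   -1   -1   -1   -1   -1   -1   -1   -1   -1   -1   -1   -1   -1   -1   -1   -1   -1   -1   -1
1060   -1   -1   -1   -1   -1   -1   -1   -1   -1   -1   -1   -1   -1   -1   -1   -1   -1   -1   -1   -1   -1   -1   -1   -1   -1
1020
[... 2392 characters left out ...]
    6    5    4    4    4    4   14    8    3    2   -1
260   48   45  101  144  149  153  155  158  160  642  597  526  453  376  257   16   17   25   28    4   14   13    4    2   -1
220   45   42   40  101  140  154  159  160  162  588  586  538  464  397  302  227   16   25   27   26   12   13    4    2   -1
180   41   38   35   30   26   98  586  592  597  598  568  510  463  399  322  213    4    4    4    5   13   11    4    4   -1
140   -1   32   29   25   22   21   41  150   -1   -1  518  479  409  341  274    5    4    5    4    4    4    4    3    3   -1
100   -1   37   56   52   49   45   41    3    1   -1   -1  261  267  266  245    5    4    4    5    4    4    3    4    2   -1
```

```bash
cat > mv.py <<'E'
import numpy as np
from scipy.spatial.transform import Rotation as Ro
from cell import env, vision
def tgt(yaw): return Ro.from_euler('xyz',[-90,0,yaw],degrees=True)
def rows(T,s=None):
    s=s or env.state(); p=s["eef_pos"]; R=Ro.from_euler('xyz',s["tcp_rot"])
    for x,y,z,yaw in T:
        d=R.inv().apply(np.array([x,y,z])-p); r=(R.inv()*tgt(yaw)).as_rotvec(degrees=True)
        print(np.round(d,1).tolist(),np.round(r,1).tolist())
def show():
    s=env.state(); print(round(s["t"],2),np.round(s["eef_pos"],1),np.round(np.degrees(s["tcp_rot"]),2),"F",np.round(s["ft_force"],1),"op",round(s["opening"],3),"q",np.round(s["joints"],2))
E
python3 - <<'E'
from mv import *
def pol(r,a,z,yaw): a=np.radians(a); return (r*np.cos(a),r*np.sin(a),z,yaw)
rows([pol(r,-70.6,z,y) for r,z,y in [(590,250,-65),(545,270,-57),(500,280,-49),(455,280,-41),(420,280,-33)]])
E
```

```text
[-34.8, -35.8, -0.2] [-0.0, -5.6, -0.0]
[-79.9, -55.7, -0.2] [-0.0, -13.6, -0.0]
[-124.9, -65.7, -0.1] [-0.0, -21.6, -0.0]
[-169.9, -65.6, -0.1] [-0.0, -29.6, -0.0]
[-204.9, -65.6, -0.1] [-0.0, -37.6, -0.0]
```

Candidates for "long fuse" (top-view pixels): long white/steel fuse (167,203), short fuse (174,240), turquoise stub (143,168), white/red marker (210,135). I choose (167,203): measured 110 × 24 mm, lying in the cradle. Top at ≈ 46 mm matches.

```bash
python3 -m crank '[[-35,-36,0,0,-5.6,0],[-80,-56,0,0,-13.6,0],[-125,-66,0,0,-21.6,0],[-170,-66,0,0,-29.6,0],[-205,-66,0,0,-37.6,0]]' 1
python3 -m crank '[[0,0,0,0,0,0]]'; python3 - <<'E'
from mv import *
show()
def pol(r,a,z,yaw): a=np.radians(a); return (r*np.cos(a),r*np.sin(a),z,yaw)
rows([pol(415,a,280,y) for a,y in [(-65,-25),(-60,-17),(-55,-9),(-50,0),(-45,8)]])
E
```

```text
t: 0.65
eef_pos: [138.9, -393.6, 280.5]
tcp_rot: [-1.57, 0.0, -0.57]
ft_force: [0.1, 0.4, -0.3]
opening: 1.0
t: 0.75
eef_pos: [138.1, -390.4, 280.9]
tcp_rot: [-1.57, 0.001, -0.565]
ft_force: [-0.5, -0.2, -0.3]
opening: 0.998
0.75 [ 138.1 -390.4  280.9] [-8.997e+01  4.000e-02 -3.239e+01] F [-0.5 -0.2 -0.3] op 0.998 q [-1.39  0.11  1.94 -0.    1.09 -0.82]
[23.8, 0.9, 32.0] [-0.0, -7.4, -0.0]
[42.0, 0.9, 63.3] [-0.0, -15.4, -0.0]
[57.3, 0.9, 96.1] [-0.0, -23.4, -0.0]
[69.8, 0.9, 130.1] [-0.0, -32.4, -0.0]
[79.2, 0.9, 165.1] [-0.0, -40.4, -0.0]
```

```bash
python3 -m crank '[[24,0,32,0,-7.4,0],[42,0,63,0,-15.4,0],[57,0,96,0,-23.4,0],[70,0,130,0,-31.5,0],[79,0,165,0,-39.5,0]]'
python3 -m crank '[[0,0,0,0,0,0]]' >/dev/null; python3 - <<'E'
from mv import *
show()
def pol(r,a,z,yaw): a=np.radians(a); return (r*np.cos(a),r*np.sin(a),z,yaw)
rows([pol(412,a,280,y) for a,y in [(-38,15),(-33,22),(-28,30),(-23,37),(-18,43)]])
E
```

```text
t: 1.25
eef_pos: [294.9, -293.1, 280.8]
tcp_rot: [-1.57, 0.0, 0.128]
ft_force: [0.8, -0.5, -0.3]
opening: 1.0
1.35 [ 297.2 -291.5  280.8] [-8.994e+01 -2.000e-02  7.690e+00] F [-0.6  0.2 -0.4] op 1.004 q [-0.94  0.11  1.94  0.    1.09 -1.07]
[32.3, 0.8, 33.8] [-0.1, -7.3, 0.0]
[56.9, 0.9, 60.0] [-0.1, -14.3, 0.0]
[79.1, 0.9, 88.3] [-0.1, -22.3, 0.0]
[98.8, 0.9, 118.3] [-0.1, -29.3, 0.0]
[115.8, 1.0, 150.0] [-0.0, -35.3, 0.0]
```

```bash
python3 -m crank '[[32,0,34,0,-7.3,0],[57,0,60,0,-14.3,0],[79,0,88,0,-22.3,0],[99,0,118,0,-29.3,0],[116,0,150,0,-35.3,0]]'
python3 -m crank '[[116,0,150,0,-35.3,0]]' >/dev/null 2>&1; python3 - <<'E'
from mv import *
show()
E
```

```text
t: 1.85
eef_pos: [393.1, -126.9, 280.9]
tcp_rot: [-1.57, -0.001, 0.752]
ft_force: [0.0, -0.4, -0.3]
opening: 1.002
1.95 [389.6 -77.6 280.8] [-9.001e+01 -6.000e-02  5.161e+01] F [ 0.8  1.2 -0. ] op 0.998 q [-0.36  0.08  1.97  0.    1.09 -1.27]
```

```bash
python3 - <<'E'
from mv import *
rows([(393,-35,280,44),(400,0,280,36),(415,30,270,28),(430,50,250,20),(450,62,230,12)])
E
```

```text
[35.5, 0.8, 23.8] [0.0, 7.6, 0.1]
[67.3, 0.9, 40.0] [0.0, 15.6, 0.1]
[100.1, 10.9, 46.9] [-0.0, 23.6, 0.1]
[125.1, 30.9, 47.5] [-0.0, 31.6, 0.1]
[146.9, 50.9, 39.3] [-0.0, 39.6, 0.1]
```

```bash
python3 -m crank '[[35.5,1,24,0,7.6,0],[67,1,40,0,15.6,0],[100,11,47,0,23.6,0],[125,31,47.5,0,31.6,0],[147,51,39,0,39.6,0]]'
python3 -m crank '[[0,0,0,0,6,0],[0,0,0,0,6,0]]' >/dev/null 2>&1; cat > snap.py <<'E'
import sys; from mv import *; import cv2
cam,name=sys.argv[1:3]
c=vision.calibration(cam); p,d=vision.read_camera(cam)
cv2.imwrite(f"pics/{name}.png",p); np.savez(f"pics/{name}.npz",p=p,d=d,**c); show()
E
python3 snap.py wrist wA
```

```text
t: 2.45
eef_pos: [451.3, 63.1, 229.4]
tcp_rot: [-1.57, -0.002, 0.203]
ft_force: [0.8, -0.2, 0.8]
opening: 1.001
2.7 [451.8  62.8 229.1] [-8.997e+01 -7.000e-02  5.670e+00] F [ 0.2  0.3 -0.5] op 1.001 q [-0.01  0.23  1.94  0.    0.97 -0.11]
```

View pics/wA.png

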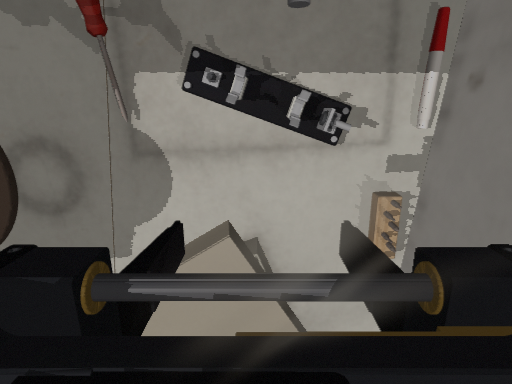

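```bash
python3 - <<'E'
from h import *
f=load("wA"); W=cloud(f)
g=f["p"].max(-1)
m=(W[...,2]>6)&(W[...,2]<26)&(W[...,0]>330)&(W[...,0]<620)&(W[...,1]>85)&(W[...,1]<240)
m=cv2.morphologyEx(m.astype(np.uint8),cv2.MORPH_OPEN,np.ones((3,3)))
k,l,s,c=cv2.connectedComponentsWithStats(m)
print(s[1:])
i=1+np.argmax(s[1:,4]); P=W[l==i]; 
# project plate outline by image contour rays onto z=14
cn=max(cv2.findContours(((g<55)&(np.mgrid[:384,:512][0]<160)).astype(np.uint8),0,1)[0],key=cv2.contourArea)
q=np.array([ray(f,u,v,14)[:2] for u,v in cn[:,0]],np.float32)
for Q in (P[:,:2].astype(np.float32),q):
    r=cv2.minAreaRect(Q); print(np.round(r[0],1),np.round(r[1],1),round(r[2],1))
print("plate z",np.median(P[:,2]))
im=f["p"][30:160,170:370]; cv2.imwrite("pics/wAc.png",cv2.resize(im,None,fx=4,fy=4,interpolation=2))
# base frame cloud (refined below) 
r=cv2.minAreaRect(q); 
yaw=np.radians(r[2]-90) if r[1][0]<r[1][1] else np.radians(r[2])
print("axis angle",np.degrees(yaw))
ey=np.array([np.cos(yaw),np.sin(yaw)]); ey*=np.sign(ey[0]); ex=np.array([ey[1],-ey[0]])
D=W[...,:2]-np.array(r[0]); X=D@ex; Y=D@ey; Z=W[...,2]
for lo,hi in [(-50,-20),(20,50),(55,69.5)]:
    mm=(Y>lo)&(Y<hi)&(abs(X)<30)&(Z>24)&(Z<75)
    print(lo,hi,mm.sum(),"X",np.round(np.percentile(X[mm],[0,5,50,95,100]),1),"Y",np.round(np.percentile(Y[mm],[0,5,50,95,100]),1),"Z",np.round(np.percentile(Z[mm],[5,50,100]),1))
E
```

```text
[[ 182   47  169   98 6080]]
[449.9 149.9] [ 52.  204.1] 75.7
[450. 150.] [ 51.2 202.4] 75.7
plate z 14.289714066032957
axis angle -14.252235412597656
-50 -20 460 X [-19.1 -16.9  -1.1  16.9  19.4] Y [-42.9 -41.3 -35.2 -29.6 -28.9] Z [32.5 40.1 67.4]
20 50 442 X [-19.  -16.8  -1.   16.9  19.4] Y [29.  29.5 35.2 41.2 43. ] Z [32.7 39.6 66.5]
55 69.5 163 X [-12.2 -10.8   0.3  11.4  12.8] Y [64.3 64.5 68.8 69.3 69.5] Z [31.8 53.4 61.7]
```

View pics/wAc.png

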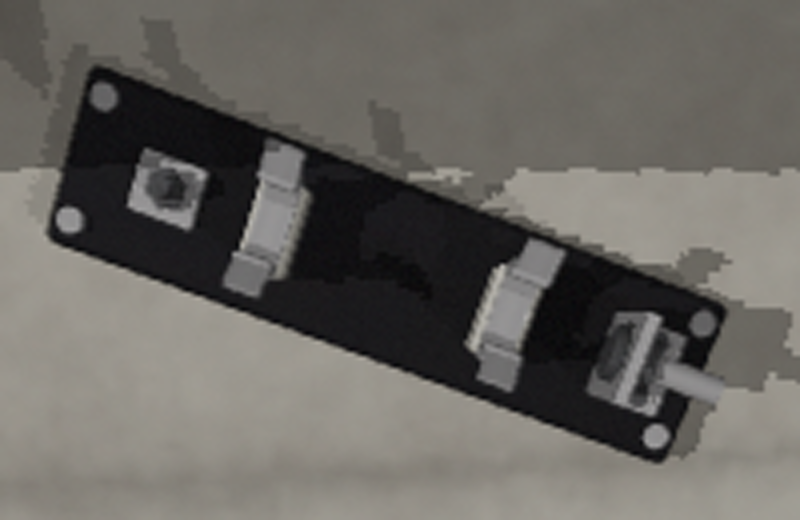

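```bash
python3 - <<'E'
from mv import *
rows([(455,110,230,6.5),(460,155,230,6.5),(468,200,230,6.5),(470,213,230,6.5)])
E
```

```text
[7.9, -0.9, 46.7] [-0.0, -0.8, 0.1]
[17.3, -0.9, 91.0] [-0.0, -0.8, 0.1]
[29.7, -0.8, 135.0] [-0.0, -0.8, 0.1]
[33.0, -0.8, 147.7] [-0.0, -0.8, 0.1]
```

```bash
python3 -m crank '[[8,-1,47,0,-0.8,0],[17,-1,91,0,-0.8,0],[30,-1,135,0,-0.8,0],[33,-1,148,0,-0.8,0],[33,-1,148,0,-0.8,0]]'
python3 -m crank '[[0,0,0,0,0,0]]' >/dev/null
python3 snap.py wrist wB
python3 - <<'E'
from h import *
f=load("wB"); W=cloud(f)
m=(W[...,2]>36)&(W[...,2]<53)&(W[...,0]>300)&(W[...,0]<540)&(W[...,1]>220)&(W[...,1]<390)
k,l,s,c=cv2.connectedComponentsWithStats(m.astype(np.uint8))
for i in range(1,k):
    if s[i,4]<60: continue
    P=W[l==i]; r=cv2.minAreaRect(P[:,:2].astype(np.float32)); v=np.linalg.svd(P-P.mean(0))[2][0] if len(P)<20000 else None
    print(s[i],np.round(P.mean(0),1),np.round(r[0],1),np.round(r[1],1),round(r[2],1),P[:,2].max(),np.degrees(np.arctan2(v[1],v[0])))
E
```

```text
t: 3.2
eef_pos: [470.1, 214.1, 230.3]
tcp_rot: [-1.57, -0.002, 0.117]
ft_force: [-0.4, -0.4, 0.2]
opening: 1.0
3.35 [470.1 212.8 230.5] [-89.99  -0.09   6.7 ] F [-0.5  0.2 -0.6] op 0.999 q [ 0.3   0.32  1.8  -0.    1.02  0.18]
[ 258   42   22  104 2065] [466.8 303.7  44.7] [467.4 301. ] [ 23.5 109.8] 6.5 49.51256587338344 -83.61178708497134
[ 178   69   24   62 1244] [380.2 287.3  44.6] [378.8 286.2] [23.5 65.8] 6.1 49.75480075139728 -83.41220312811379
```

View pics/wB.png

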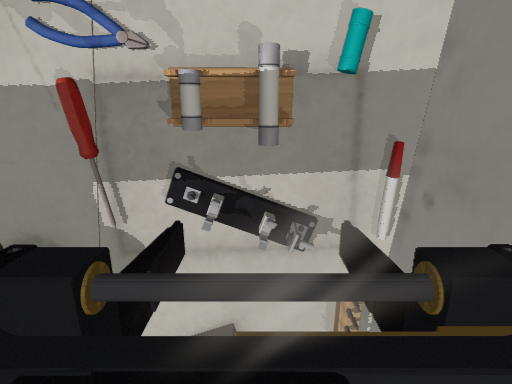

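```bash
python3 - <<'E'
from mv import *
rows([(469,255,220,6.5),(467.5,295,190,6.5),(467.5,301,145,6.5),(467.5,301,100,6.5),(467.5,301,90,6.5)])
E
```

```text
[3.8, 10.5, 42.0] [-0.0, 0.2, 0.1]
[6.9, 40.5, 81.9] [-0.0, 0.2, 0.1]
[7.6, 85.5, 87.8] [-0.0, 0.2, 0.1]
[7.5, 130.5, 87.8] [-0.0, 0.2, 0.1]
[7.5, 140.5, 87.8] [-0.0, 0.2, 0.1]
```

```bash
python3 -m crank '[[3.8,10.5,42,0,0.2,0.1],[7,40.5,82,0,0.2,0.1],[7.5,85,88,0,0.2,0.1],[7.5,125,88,0,0.2,0.1],[7.5,140,88,0,0.2,0.1]]'
python3 -m crank '[[0,0,0,0,0,0]]' >/dev/null
python3 - <<'E'
from mv import *
show()
rows([(467.5,301,60,6.5),(467.5,301,35,6.5),(467.5,301,22,6.5),(467.5,301,16,6.5)])
E
```

```text
t: 3.85
eef_pos: [466.4, 299.3, 87.5]
tcp_rot: [-1.572, 0.004, 0.113]
ft_force: [0.9, -0.0, 0.6]
opening: 1.001
3.95 [465.9 297.7  85.8] [-90.15   0.44   6.42] F [ 2.1 -0.2 -0.2] op 0.997 q [0.45 0.56 1.86 0.   0.73 0.34]
[2.1, 25.8, 3.2] [0.1, -0.1, -0.4]
[2.3, 50.8, 3.2] [0.1, -0.1, -0.4]
[2.4, 63.8, 3.3] [0.1, -0.1, -0.4]
[2.5, 69.8, 3.3] [0.1, -0.1, -0.4]
```

```bash
python3 snap.py wrist wC
```

```text
4.0 [466.2 297.7  86.7] [-90.14   0.39   6.41] F [-0.2 -0.3  0. ] op 1.003 q [ 0.45  0.56  1.86 -0.    0.73  0.34]
```

View pics/wC.png

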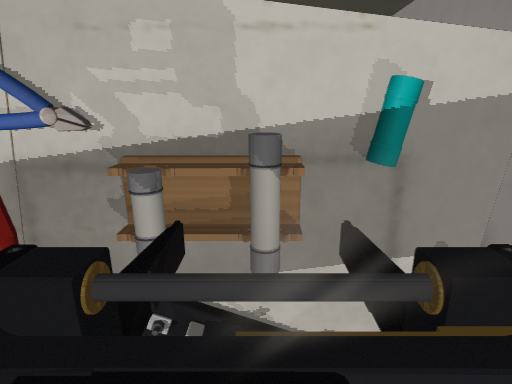

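```bash
python3 -m crank '[[2,26,3,0.1,-0.1,-0.4],[2.4,51,3.3,0.1,-0.1,-0.4],[2.5,64,3.3,0.1,-0.1,-0.4],[2.5,70,3.3,0.1,-0.1,-0.4],[2.5,70,3.3,0.1,-0.1,-0.4]]'
python3 - <<'E'
from mv import *
show()
rows([(467.5,301,16,6.5)])
E
```

```text
t: 4.5
eef_pos: [468.2, 300.9, 17.1]
tcp_rot: [-1.571, -0.001, 0.113]
ft_force: [-0.9, -0.9, -0.1]
opening: 1.001
4.5 [468.2 300.9  17.1] [-9.003e+01 -3.000e-02  6.490e+00] F [-0.9 -0.9 -0.1] op 1.001 q [ 0.45  0.67  1.89 -0.    0.58  0.34]
[-0.7, 1.1, 0.2] [0.0, -0.0, 0.0]
```

```bash
python3 -m crank '[[-0.7,1,0.2,0,0,0],[-0.7,1,0.2,0,0,0],[-0.7,1,0.2,0,0,0],[-0.7,1,0.2,0,0,0],[-0.7,1,0.2,0,0,0]]' 0
python3 -m crank '[[0,0,0,0,0,0],[0,0,0,0,0,0],[0,0,0,0,0,0]]'; python3 snap.py wrist wD
```

```text
t: 5.0
eef_pos: [467.6, 301.1, 16.3]
tcp_rot: [-1.571, -0.001, 0.113]
ft_force: [1.1, -0.4, -0.2]
opening: 0.63
t: 5.3
eef_pos: [467.6, 301.1, 16.3]
tcp_rot: [-1.571, -0.001, 0.113]
ft_force: [-0.2, 0.6, -0.2]
opening: 0.385
5.35 [467.6 301.1  16.3] [-9.002e+01 -5.000e-02  6.500e+00] F [ 0.4 -0.5 -0.7] op 0.34 q [ 0.45  0.67  1.9  -0.    0.57  0.34]
```

View pics/wD.png

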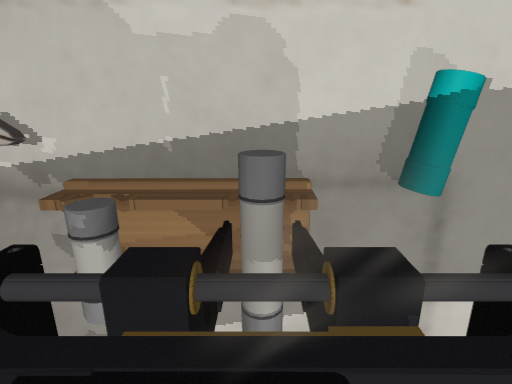

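Fingers still closing (pads at columns 225 and 300 either side of the fuse at 262). Let them close.

```bash
python3 -m crank '[[0,0,0,0,0,0],[0,0,0,0,0,0],[0,0,0,0,0,0],[0,0,0,0,0,0],[0,0,0,0,0,0]]';python3 - <<'E'
from mv import *
show()
rows([(467.5,301,30,6.5),(467.5,301,70,6.5),(467.5,301,115,6.5),(467.5,300,130,6.5)])
E
```

```text
t: 5.85
eef_pos: [467.6, 301.1, 16.3]
tcp_rot: [-1.571, -0.001, 0.113]
ft_force: [-0.0, 1.3, -0.4]
opening: 0.244
5.85 [467.6 301.1  16.3] [-9.003e+01 -5.000e-02  6.500e+00] F [-0.   1.3 -0.4] op 0.244 q [ 0.45  0.67  1.9  -0.    0.57  0.34]
[-0.1, -13.7, -0.0] [0.0, -0.0, 0.0]
[-0.1, -53.7, -0.1] [0.0, -0.0, 0.0]
[-0.0, -98.7, -0.1] [0.0, -0.0, 0.0]
[-0.1, -113.7, -1.1] [0.0, -0.0, 0.0]
```

```bash
python3 -m crank '[[0,-10,0,0,0,0],[0,-30,0,0,0,0],[0,-60,0,0,0,0],[0,-95,0,0,0,0],[0,-114,0,0,0,0]]'
python3 snap.py wrist wE;python3 - <<'E'
from mv import *
# fuse centre 7 mm short of middle -> at -11 start
e=np.array([np.cos(np.radians(-14.25)),np.sin(np.radians(-14.25))])
c=np.array([450,150])-11*e; print(c)
E
```

```text
t: 6.35
eef_pos: [467.9, 301.4, 133.4]
tcp_rot: [-1.57, -0.003, 0.113]
ft_force: [0.2, 0.7, -0.7]
opening: 0.249
6.4 [468.7 301.8 135.5] [-89.91  -0.37   6.5 ] F [0.1 0.7 2.1] op 0.247 q [ 0.45  0.49  1.82 -0.    0.83  0.34]
[439.33845999 152.70768622]
```

View pics/wE.png

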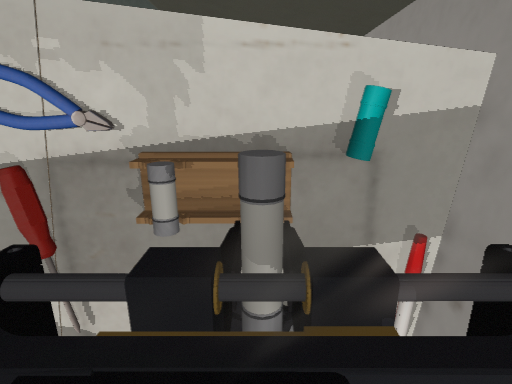

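```bash
python3 - <<'E'
from mv import *
rows([(466,275,133,13),(464,240,130,21),(460,205,128,29),(454,178,126,37),(449,162,124,45)])
f=np.load("pics/wE.npz")
import h
W=h.cloud(f); s_p=np.array([468.7,301.8,135.5]); R=Ro.from_euler('xyz',[-89.91,-.37,6.5],degrees=True)
T=R.inv().apply((W.reshape(-1,3)-s_p)).reshape(W.shape)
m=(abs(T[...,0])<13)&(T[...,1]<-2)&(T[...,1]>-45)&(T[...,2]>20)&(T[...,2]<80)
P=T[m]; print(m.sum(),np.percentile(P,[1,50,99],axis=0))
for a in (25,35,45,52): 
    q=P[abs(P[:,2]-a)<3]; print(a,q.min(0),q[:,0].max())
E
```

```text
[-5.8, 2.4, -26.3] [-0.1, -6.5, 0.4]
[-11.7, 5.3, -60.9] [-0.0, -14.5, 0.4]
[-19.7, 7.2, -95.2] [-0.0, -22.5, 0.4]
[-28.7, 9.1, -121.3] [0.0, -30.5, 0.4]
[-35.5, 11.1, -136.7] [0.0, -38.5, 0.4]
3355 [[-12.40319549 -29.85221005  20.33987396]
 [ -1.00543935 -27.12222592  39.70744885]
 [ 10.52987885 -12.26338084  54.55896073]]
25 [-12.13070223 -29.73916473  22.00310446] 10.44691129824401
35 [-12.9687768  -30.54338117  32.00497388] 10.75418557946614
45 [-12.86940205 -30.43692539  42.00604733] 11.144684480896768
52 [-12.52568686 -30.60642132  49.01008274] 11.035058245556936
```

```bash
python3 -m crank '[[-6,2.4,-26,0,-6.5,0.4],[-12,5,-61,0,-14.5,0.4],[-20,7,-95,0,-22.5,0.4],[-29,9,-121,0,-30.5,0.4],[-35.5,11,-137,0,-38.5,0.4]]'
python3 - <<'E'
from mv import *
show()
rows([(447,158,122,53),(445,155,120,61),(443,153,115,69),(442.3,152.2,110,75.75),(442.3,152.2,110,75.75)])
E
```

```text
t: 6.9
eef_pos: [448.4, 160.0, 124.2]
tcp_rot: [-1.571, 0.001, 0.79]
ft_force: [0.1, 0.0, 0.3]
opening: 0.244
6.9 [448.4 160.  124.2] [-9.002e+01  5.000e-02  4.527e+01] F [0.1 0.  0.3] op 0.244 q [ 0.2   0.41  2.01 -0.    0.72 -0.58]
[-2.4, 2.2, -0.4] [0.0, -7.7, -0.1]
[-5.9, 4.2, -1.1] [0.0, -15.7, -0.1]
[-8.8, 9.2, -1.1] [0.0, -23.7, -0.1]
[-9.8, 14.2, -1.2] [0.0, -30.5, -0.1]
[-9.8, 14.2, -1.2] [0.0, -30.5, -0.1]
```

```bash
python3 -m crank '[[-2.4,2,-0.4,0,-7.7,0],[-6,4,-1,0,-15.7,0],[-8.8,9,-1,0,-23.7,0],[-9.8,14,-1.2,0,-30.5,0],[-9.8,14,-1.2,0,-30.5,0]]'
python3 snap.py wrist wF; python3 snap.py side sF; python3 snap.py top tF
```

```text
t: 7.4
eef_pos: [441.9, 152.0, 109.9]
tcp_rot: [-1.57, 0.001, 1.324]
ft_force: [-0.2, -0.3, -0.8]
opening: 0.248
7.45 [442.1 152.1 110.2] [-8.997e+01  7.000e-02  7.562e+01] F [ 0.5  0.2 -0.9] op 0.245 q [ 0.19  0.43  2.05 -0.    0.67 -1.13]
7.5 [442.3 152.2 110.3] [-8.998e+01  5.000e-02  7.557e+01] F [-0.4  0.2 -0.1] op 0.247 q [ 0.19  0.43  2.05 -0.    0.67 -1.13]
7.55 [442.4 152.3 110.4] [-9.000e+01  5.000e-02  7.559e+01] F [ 0.1  0.7 -0.6] op 0.242 q [ 0.19  0.43  2.05 -0.    0.67 -1.13]
```

View pics/wF.png

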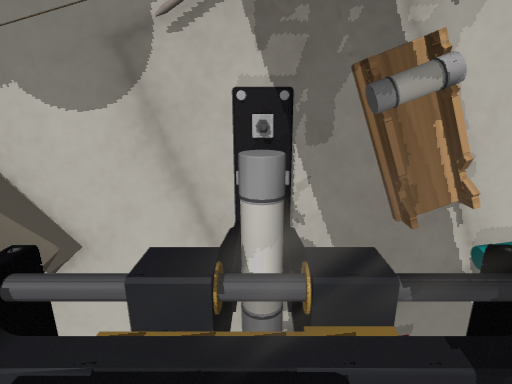

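View pics/sF.png

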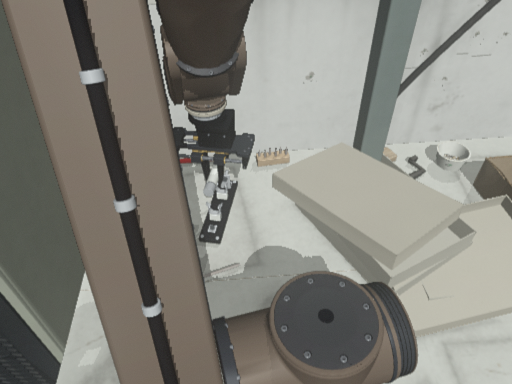

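View pics/tF.png

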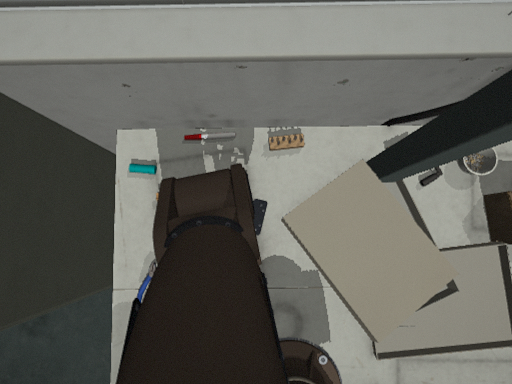

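```bash
python3 - <<'E'
from mv import *
import h
f=np.load("pics/wF.npz"); W=h.cloud(f); 
R=Ro.from_euler('xyz',[-89.97,.07,75.62],degrees=True); T=R.inv().apply((W.reshape(-1,3)-[442.1,152.1,110.2])).reshape(W.shape)
Z=W[...,2]
for a in (35,45,52):
    m=(abs(T[...,0])<14)&(Z>100)&(Z<150)&(abs(T[...,2]-a)<3); q=T[m]; print("fuse",a,q[:,0].min(),q[:,0].max(),q[:,1].min())
m=(abs(T[...,0])<40)&(Z>9)&(Z<20)&(T[...,2]>50)&(T[...,2]<140)
for a in (65,75,85,90):
    q=T[m&(abs(T[...,2]-a)<3)]; print("plate",a,q[:,0].min(),q[:,0].max(),(q[:,0].min()+q[:,0].max())/2)
print("plate far end z",T[m][:,2].max(), "fuse end", T[(abs(T[...,0])<8)&(Z>110)&(Z<145)][:,2].max())
m=(abs(T[...,0])<25)&(Z>50)&(Z<75)&(T[...,2]>15)&(T[...,2]<45); print("clip",m.sum(),T[m][:,0].min(),T[m][:,0].max())
E
```

```text
fuse 35 -13.142660513746751 10.557954329870096 -32.297175030781844
fuse 45 -13.0043500034941 10.94103506824727 -32.09929689058909
fuse 52 -12.783515873209666 10.833429690653178 -32.009703079212365
plate 65 -26.51326440460936 25.43569578538388 -0.5387843096127387
plate 75 -26.482078562563956 25.04746662231948 -0.7173059701222382
plate 85 -26.12986421224615 24.621688104861946 -0.7540880536921026
plate 90 -25.948927942579022 25.379489354983864 -0.2847192937975791
plate far end z 92.82985213649465 fuse end 55.59235121601969
clip 84 -19.667687096031237 18.553856604116156
```

```bash
python3 - <<'E'
from mv import *
show()
rows([(442.5,152.7,85,75.75),(442.5,152.7,62,75.75),(442.5,152.7,56,75.75),(442.5,152.7,53,75.75)])
E
```

```text
7.55 [442.4 152.3 110.4] [-9.000e+01  5.000e-02  7.559e+01] F [ 0.1  0.7 -0.6] op 0.242 q [ 0.19  0.43  2.05 -0.    0.67 -1.13]
[0.5, 25.4, 0.0] [0.0, -0.2, -0.0]
[0.5, 48.4, 0.0] [0.0, -0.2, -0.0]
[0.5, 54.4, 0.0] [0.0, -0.2, -0.0]
[0.5, 57.4, 0.0] [0.0, -0.2, -0.0]
```

```bash
python3 -m crank '[[0.5,20,0,0,-0.2,0],[0.5,36,0,0,-0.2,0],[0.5,47,0,0,-0.2,0],[0.5,54,0,0,-0.2,0],[0.5,57,0,0,-0.2,0]]'
python3 -m crank '[[0,0,0,0,0,0]]'
python3 - <<'E'
from mv import *
show()
E
```

```text
t: 8.05
eef_pos: [442.5, 152.7, 53.0]
tcp_rot: [-1.57, 0.001, 1.322]
ft_force: [-0.4, -0.9, -0.3]
opening: 0.244
t: 8.15
eef_pos: [442.5, 152.7, 53.0]
tcp_rot: [-1.57, 0.001, 1.322]
ft_force: [0.4, -0.3, -0.3]
opening: 0.246
8.15 [442.5 152.7  53. ] [-8.996e+01  7.000e-02  7.572e+01] F [ 0.4 -0.3 -0.3] op 0.246 q [ 0.19  0.53  2.09 -0.    0.52 -1.13]
```

Descend 1 mm/row, watching force. Seat is at TCP z ≈ 29.

```bash
python3 -m crank '[[0,1,0,0,0,0],[0,2,0,0,0,0],[0,3,0,0,0,0],[0,4,0,0,0,0]]'
python3 -m crank '[[0,1,0,0,0,0],[0,2,0,0,0,0],[0,3,0,0,0,0]]'

```

```text
t: 8.55
eef_pos: [442.6, 152.8, 49.1]
tcp_rot: [-1.571, 0.001, 1.322]
ft_force: [-0.4, -0.6, -0.6]
opening: 0.245
t: 8.85
eef_pos: [442.7, 152.7, 46.2]
tcp_rot: [-1.571, 0.001, 1.322]
ft_force: [-0.5, -2.5, 7.2]
opening: 0.247
```

```bash
python3 -m crank '[[-0.4,0.5,0,0,0,0],[-0.4,1,0,0,0,0],[-0.4,1.5,0,0,0,0]]'
python3 -m crank '[[0,0.5,0,0,0,0],[0,1,0,0,0,0]]'
python3 - <<'E'
from mv import *
show(); print(env.state()["moment"])
E

```

```text
t: 9.15
eef_pos: [442.8, 152.3, 45.3]
tcp_rot: [-1.572, 0.001, 1.322]
ft_force: [-1.9, -0.3, 13.1]
opening: 0.247
t: 9.35
eef_pos: [442.9, 152.4, 44.9]
tcp_rot: [-1.572, 0.0, 1.322]
ft_force: [-3.3, -1.7, 15.7]
opening: 0.245
9.35 [442.9 152.4  44.9] [-9.008e+01  2.000e-02  7.572e+01] F [-3.3 -1.7 15.7] op 0.245 q [ 0.19  0.55  2.1  -0.    0.5  -1.13]
[-0.12665917  0.28262981 -0.00643383]
```

```bash
python3 -m crank '[[0,1,0.3,0,0,0],[0,1.5,0.3,0,0,0],[0,2,0.3,0,0,0]]'
python3 -m crank '[[0,1,0,0,0,0],[0,1.5,0,0,0,0],[0,2,0,0,0,0]]'

```

```text
t: 9.65
eef_pos: [443.1, 152.5, 43.9]
tcp_rot: [-1.574, -0.0, 1.322]
ft_force: [-2.7, -1.2, 18.6]
opening: 0.245
t: 9.95
eef_pos: [443.4, 152.5, 42.9]
tcp_rot: [-1.575, -0.001, 1.322]
ft_force: [-3.9, -1.9, 20.3]
opening: 0.248
```

```bash
python3 -m crank '[[0,1,0.6,0.3,0,0],[0,1.5,0.6,0.3,0,0],[0,2.3,0.6,0.3,0,0]]'
python3 -m crank '[[0,1,0.4,0.3,0,0],[0,1.5,0.4,0.3,0,0],[0,2.3,0.4,0.3,0,0]]'

```

```text
t: 10.25
eef_pos: [443.5, 152.6, 41.7]
tcp_rot: [-1.572, -0.002, 1.322]
ft_force: [-2.4, -3.2, 21.2]
opening: 0.244
t: 10.55
eef_pos: [443.7, 152.6, 40.4]
tcp_rot: [-1.569, -0.002, 1.322]
ft_force: [-2.3, -3.4, 19.0]
opening: 0.249
```

```bash
cat > slip.py <<'E'
from mv import *
import h,sys
n=sys.argv[1]
s=env.state(); c=vision.calibration("wrist"); p,d=vision.read_camera("wrist"); np.savez(f"pics/{n}.npz",p=p,d=d,**c)
import cv2; cv2.imwrite(f"pics/{n}.png",p)
W=h.cloud(np.load(f"pics/{n}.npz")); R=Ro.from_euler('xyz',s["tcp_rot"]); T=R.inv().apply(W.reshape(-1,3)-s["eef_pos"]).reshape(W.shape)
for a in (22,35,45,52):
    m=(abs(T[...,0]+1)<4)&(T[...,1]>-50)&(T[...,1]<0)&(abs(T[...,2]-a)<2); q=T[m]
    print("fuse top, tool y",a,np.round(np.percentile(q[:,1],[5,50]),1),"world z",np.round(np.percentile(W[m][:,2],[50,95]),1))
m=(abs(T[...,0]+1)<6)&(T[...,1]>-50)&(T[...,1]<-22); print("end z",np.round(np.percentile(T[m][:,2],[98,99.5]),1)); show()
E
python3 slip.py wG
```

```text
fuse top, tool y 22 [-31.2 -30. ] world z [70.5 71.7]
fuse top, tool y 35 [-31.6 -30.3] world z [70.8 72. ]
fuse top, tool y 45 [-30.9 -30. ] world z [70.5 71.4]
fuse top, tool y 52 [-30.9 -29.7] world z [70.3 71.4]
end z [55.  55.3]
10.6 [443.6 152.6  40.2] [-89.87  -0.13  75.74] F [-1.6 -3.9 11.9] op 0.247 q [ 0.19  0.56  2.1   0.01  0.49 -1.14]
```

View pics/wG.png

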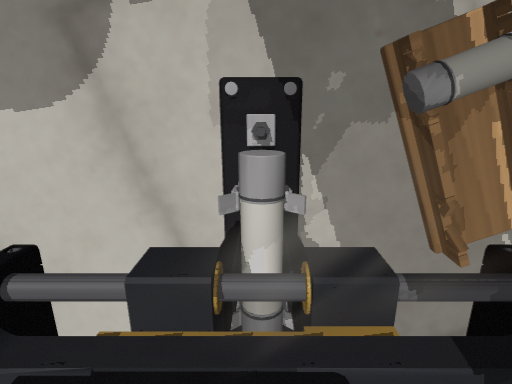

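```bash
python3 -m crank '[[0,1.5,0.2,0.1,0,0],[0,2.3,0.2,0.1,0,0],[0,3,0.2,0.1,0,0]]'
python3 -m crank '[[0,1.5,0.2,0,0,0],[0,2,0.2,0,0,0],[0,2.5,0.2,0,0,0]]'

```

```text
t: 10.9
eef_pos: [443.9, 152.5, 38.0]
tcp_rot: [-1.568, -0.003, 1.322]
ft_force: [-1.7, -4.6, 14.3]
opening: 0.245
t: 11.2
eef_pos: [444.0, 152.4, 36.1]
tcp_rot: [-1.569, -0.003, 1.322]
ft_force: [-1.2, -2.7, 7.2]
opening: 0.243
```

```bash
python3 -m crank '[[0,1,0.5,-0.1,0,0.1],[0,2,1,-0.1,0,0.1],[0,3,1,-0.1,0,0.1]]'
python3 -m crank '[[0,1,0.3,0,0,0],[0,2,0.3,0,0,0]]'

```

```text
t: 11.5
eef_pos: [443.6, 152.5, 33.3]
tcp_rot: [-1.573, -0.002, 1.322]
ft_force: [0.9, -3.6, 3.7]
opening: 0.245
t: 11.7
eef_pos: [443.1, 152.5, 31.2]
tcp_rot: [-1.572, -0.001, 1.322]
ft_force: [0.2, -2.4, -0.5]
opening: 0.243
```

```bash
python3 -m crank '[[0,0.7,0,0.1,0,0.1],[0,1.4,0,0.1,0,0.1]]'
python3 slip.py wH
```

```text
t: 11.9
eef_pos: [442.9, 152.5, 29.5]
tcp_rot: [-1.57, 0.001, 1.322]
ft_force: [-0.2, -0.6, -1.2]
opening: 0.251
fuse top, tool y 22 [-31.4 -30.3] world z [59.8 60.9]
fuse top, tool y 35 [-32.  -30.8] world z [60.4 61.5]
fuse top, tool y 45 [-31.7 -30.7] world z [60.2 61.3]
fuse top, tool y 52 [-31.8 -30.8] world z [60.4 61.4]
end z [55.  55.2]
11.95 [442.9 152.6  29.5] [-8.994e+01  3.000e-02  7.574e+01] F [-0.6 -0.9 -1.5] op 0.244 q [ 0.19  0.58  2.1  -0.    0.46 -1.13]
```

```bash
python3 -m crank '[[0,0.5,0,0,0,0],[0,1,0,0,0,0]]'
python3 -m crank '[[0,0.5,0,0,0,0],[0,1,0,0,0,0]]'
```

```text
t: 12.15
eef_pos: [442.9, 152.7, 28.8]
tcp_rot: [-1.57, 0.0, 1.322]
ft_force: [-3.2, -0.5, 14.5]
opening: 0.245
t: 12.35
eef_pos: [443.0, 152.7, 28.7]
tcp_rot: [-1.571, 0.0, 1.322]
ft_force: [-4.6, -2.1, 25.5]
opening: 0.244
```

```bash
python3 -m crank '[[0,-0.3,0,0,0,0],[0,-0.3,0,0,0,0]]'
python3 - <<'E'
from mv import *
show(); print(env.state()["moment"])
rows([(442.7,152.6,29.1,75.75)])
E
```

```text
t: 12.55
eef_pos: [443.0, 152.8, 29.1]
tcp_rot: [-1.571, -0.0, 1.322]
ft_force: [0.3, 0.6, -0.8]
opening: 0.246
12.55 [443.  152.8  29.1] [-90.    -0.    75.75] F [ 0.3  0.6 -0.8] op 0.246 q [ 0.19  0.58  2.1   0.    0.46 -1.13]
[ 0.04659548 -0.14486414  0.00628828]
[-0.2, 0.0, 0.2] [0.0, 0.0, 0.0]
```

```bash
python3 -m crank '[[0,0,-1,0,0,0],[0,0,-2,0,0,0],[0,0,-3,0,0,0],[0,0,-4,0,0,0]]'
python3 -m crank '[[0,0,-1,0,0,0],[0,0,-2,0,0,0],[0,0,-3,0,0,0]]'
python3 - <<'E'
from mv import *
show()
s=env.state()["eef_pos"]; e=np.array([.9692,-.2462]); print("along",(s[:2]-[451,150])@e)
E
```

```text
t: 12.95
eef_pos: [447.0, 151.8, 29.0]
tcp_rot: [-1.571, -0.0, 1.322]
ft_force: [-1.6, 0.4, -0.0]
opening: 0.244
t: 13.25
eef_pos: [449.9, 151.0, 29.0]
tcp_rot: [-1.571, -0.0, 1.322]
ft_force: [-0.9, -0.1, -0.1]
opening: 0.245
13.25 [449.9 151.   29. ] [-89.99  -0.    75.75] F [-0.9 -0.1 -0.1] op 0.245 q [ 0.18  0.58  2.09  0.    0.47 -1.14]
along -1.2822717511172854
```

```bash
python3 -m crank '[[0,0,-0.5,0,0,0],[0,0,-0.9,0,0,0]]'|grep -E 'pos|force'
python3 -m crank '[[0,0,-0.5,0,0,0],[0,0,-0.9,0,0,0]]'|grep -E 'pos|force'
```

```text
eef_pos: [450.9, 150.8, 29.0]
ft_force: [-1.4, 0.1, 2.0]
eef_pos: [451.8, 150.6, 29.0]
ft_force: [-1.3, -0.1, 0.5]
```

```bash
python3 -m crank '[[0,0,-0.5,0,0,0],[0,0,-0.9,0,0,0]]'|grep -E 'pos|force'
python3 -m crank '[[0,0,-0.5,0,0,0],[0,0,-0.9,0,0,0]]'|grep -E 'pos|force'
```

```text
eef_pos: [452.7, 150.3, 29.0]
ft_force: [-0.1, -0.7, 0.5]
eef_pos: [453.6, 150.1, 29.0]
ft_force: [-0.4, 0.3, -0.0]
```

```bash
python3 -m crank '[[0,0,-0.5,0,0,0],[0,0,-0.9,0,0,0]]'|grep -E 'pos|force'
python3 -m crank '[[0,0,-0.5,0,0,0],[0,0,-0.9,0,0,0]]'|grep -E 'pos|force'
```

```text
eef_pos: [454.5, 149.9, 29.0]
ft_force: [-1.1, -0.1, 0.6]
eef_pos: [455.4, 149.6, 29.0]
ft_force: [-1.3, 0.7, 1.0]
```

```bash
python3 -m crank '[[0,0,-0.4,0,0,0],[0,0,-0.8,0,0,0]]'|grep -E 'pos|force'
python3 -m crank '[[0,0,-0.4,0,0,0],[0,0,-0.8,0,0,0]]'|grep -E 'pos|force'
```

```text
eef_pos: [456.3, 149.4, 29.0]
ft_force: [-2.1, 1.1, 1.8]
eef_pos: [457.1, 149.2, 29.0]
ft_force: [-0.7, -0.0, 0.5]
```

```bash
python3 -m crank '[[0,0,-0.3,0,0,0],[0,0,-0.6,0,0,0]]'|grep -E 'pos|force'
```

```text
eef_pos: [457.7, 149.1, 29.0]
ft_force: [-1.1, 0.4, 1.8]
```

```bash
python3 -m crank '[[0,0,-0.3,0,0,0],[0,0,-0.6,0,0,0]]'|grep -E 'pos|force'
```

```text
eef_pos: [458.3, 148.9, 29.0]
ft_force: [-1.3, 0.1, 1.1]
```

```bash
python3 -m crank '[[0,0,-0.3,0,0,0],[0,0,-0.6,0,0,0]]'|grep -E 'pos|force'
```

```text
eef_pos: [458.9, 148.7, 29.0]
ft_force: [-1.4, 0.7, 1.4]
```

```bash
python3 -m crank '[[0,0,-0.3,0,0,0],[0,0,-0.6,0,0,0]]'|grep -E 'pos|force'
```

```text
eef_pos: [459.5, 148.6, 29.0]
ft_force: [-1.2, -0.4, 0.9]
```

```bash
python3 -m crank '[[0,0,-0.3,0,0,0],[0,0,-0.6,0,0,0]]'|grep -E 'pos|force'
```

```text
eef_pos: [459.9, 148.5, 29.0]
ft_force: [-3.3, 1.2, 2.4]
```

```bash
python3 -m crank '[[0,0,-0.3,0,0,0],[0,0,-0.6,0,0,0]]'|grep -E 'pos|force'
```

```text
eef_pos: [459.9, 148.4, 29.0]
ft_force: [-5.3, 3.9, 4.1]
```

```bash
python3 -m crank '[[0,-0.1,-0.7,0,0,0],[0,-0.1,-1,0,0,0]]'|grep -E 'pos|force|rot'; python3 - <<'E'
from mv import *
show()
E
```

```text
eef_pos: [459.9, 148.3, 29.0]
tcp_rot: [-1.567, 0.001, 1.322]
ft_force: [-6.3, 5.1, 3.8]
16.25 [459.9 148.3  29. ] [-8.980e+01  5.000e-02  7.575e+01] F [-6.3  5.1  3.8] op 0.249 q [ 0.17  0.59  2.07  0.    0.49 -1.15]
```

```bash
python3 -m crank '[[0.1,-0.1,-1,-0.1,0,0],[0.1,-0.1,-1.3,-0.2,0,0]]'|grep -E 'pos|force|rot'; python3 - <<'E'
from mv import *
F=[env.state()["ft_force"] for _ in range(1)]
print(F[0]@np.array([.969,-.246,0]),F[0]@np.array([.246,.969,0]))
E
```

```text
eef_pos: [460.0, 148.3, 29.0]
tcp_rot: [-1.568, 0.002, 1.322]
ft_force: [-7.4, 4.9, 5.5]
-8.345617362651694 2.943714948873363
```

```bash
python3 -m crank '[[0.1,-0.1,-1.4,-0.2,0,0],[0.1,-0.1,-1.6,-0.2,0,0]]'|grep -E 'pos|force|rot'; python3 - <<'E'
from mv import *
F=[env.state()["ft_force"] for _ in range(1)]
print(F[0]@np.array([.969,-.246,0]),F[0]@np.array([.246,.969,0]))
E
```

```text
eef_pos: [459.9, 148.3, 28.9]
tcp_rot: [-1.569, 0.003, 1.322]
ft_force: [-8.5, 6.7, 6.9]
-9.88144112403464 4.369248494947065
```

```bash
python3 -m crank '[[0.3,-0.3,-1.6,-0.2,0,0],[0.4,-0.4,-1.8,-0.2,-0.1,0]]'|grep -E 'pos|force|rot'; python3 - <<'E'
from mv import *
F=[env.state()["ft_force"] for _ in range(1)]
print(F[0]@np.array([.969,-.246,0]),F[0]@np.array([.246,.969,0]))
E
```

```text
eef_pos: [459.9, 148.3, 29.0]
tcp_rot: [-1.569, 0.004, 1.324]
ft_force: [-8.2, 3.4, 1.2]
-8.795465843669435 1.2514428831569109
```

Vertical and sideways loads now small. Hold five rows near 10–11 N.

```bash
python3 -m crank '[[0.3,-0.2,-1.9,-0.2,0.1,0],[0.3,-0.2,-2.2,-0.2,0.1,0],[0.3,-0.2,-2.2,-0.2,0.1,0]]'|grep -E 'pos|force|rot'; python3 - <<'E'
from mv import *
F=[env.state()["ft_force"] for _ in range(1)]
print(F[0]@np.array([.969,-.246,0]),F[0]@np.array([.246,.969,0]))
E
```

```text
eef_pos: [459.9, 148.2, 28.9]
tcp_rot: [-1.568, 0.005, 1.323]
ft_force: [-10.3, 6.0, 4.4]
-11.417079072300895 3.257352751411999
```

```bash
python3 -m crank '[[0.4,-0.3,-2.2,-0.2,0.1,0],[0.4,-0.3,-2.2,-0.2,0.1,0],[0.4,-0.3,-2.2,-0.2,0.1,0],[0.4,-0.3,-2.2,-0.2,0.1,0],[0.4,-0.3,-2.2,-0.2,0.1,0]]'|grep -E 't:|pos|force|rot'; python3 - <<'E'
from mv import *
F=[env.state()["ft_force"] for _ in range(1)]
print(F[0]@np.array([.969,-.246,0]),F[0]@np.array([.246,.969,0]))
E
python3 -m crank '[[0.4,-0.3,-2.2,-0.2,0.1,0],[0.4,-0.3,-2.2,-0.2,0.1,0],[0.4,-0.3,-2.2,-0.2,0.1,0]]'|grep -E 't:|pos|force|rot'; python3 - <<'E'
from mv import *
F=[env.state()["ft_force"] for _ in range(1)]
print(F[0]@np.array([.969,-.246,0]),F[0]@np.array([.246,.969,0]))
E
```

```text
t: 17.65
eef_pos: [459.9, 148.2, 28.9]
tcp_rot: [-1.567, 0.007, 1.321]
ft_force: [-10.6, 5.8, 5.5]
-11.718499329824951 2.967845528739793
t: 17.95
eef_pos: [459.9, 148.2, 28.9]
tcp_rot: [-1.566, 0.009, 1.32]
ft_force: [-10.6, 6.0, 4.2]
-11.693479782132174 3.1961743880907183
```

```bash
python3 -m crank '[[0,0,-0.8,0,0,0],[0,0,-0.3,0,0,0],[0,0,-0.1,0,0,0]]'|grep -E 't:|pos|force|rot'; python3 - <<'E'
from mv import *
show()
rows([(459.9,148.2,29,75.75)])
E
```

```text
t: 18.25
eef_pos: [459.8, 148.2, 29.0]
tcp_rot: [-1.566, 0.009, 1.32]
ft_force: [-3.4, 2.3, 3.5]
18.25 [459.8 148.2  29. ] [-89.72   0.49  75.62] F [-3.4  2.3  3.5] op 0.247 q [ 0.18  0.59  2.06 -0.01  0.5  -1.13]
[-0.0, -0.0, -0.1] [-0.3, -0.1, -0.5]
```

```bash
python3 -m crank '[[0,0,0,0,0,0],[0,0,0,0,0,0],[0,0,0,0,0,0],[0,0,0,0,0,0],[0,0,0,0,0,0]]' 0.7|grep -E 't:|pos|force|open'; python3 -m crank '[[0,0,0,0,0,0],[0,0,0,0,0,0],[0,0,0,0,0,0]]'|grep -E 't:|pos|force|rot|open'; python3 slip.py wI
```

```text
t: 18.75
eef_pos: [459.9, 148.2, 29.0]
tcp_rot: [-1.566, 0.009, 1.32]
ft_force: [-0.1, 0.2, -0.5]
opening: 0.609
t: 19.05
eef_pos: [460.0, 148.2, 29.0]
tcp_rot: [-1.566, 0.009, 1.32]
ft_force: [-0.5, 0.2, 1.0]
opening: 0.695
fuse top, tool y 22 [-31.3 -30.2] world z [59.3 60.4]
fuse top, tool y 35 [-31.8 -30.7] world z [59.8 61. ]
fuse top, tool y 45 [-31.5 -30.5] world z [59.7 60.6]
fuse top, tool y 52 [-31.7 -30.5] world z [59.8 60.9]
end z [55.2 55.4]
19.1 [459.9 148.2  28.9] [-89.73   0.49  75.61] F [-0.6 -0.2 -0.4] op 0.701 q [ 0.18  0.59  2.06 -0.01  0.5  -1.13]
```

View pics/wI.png

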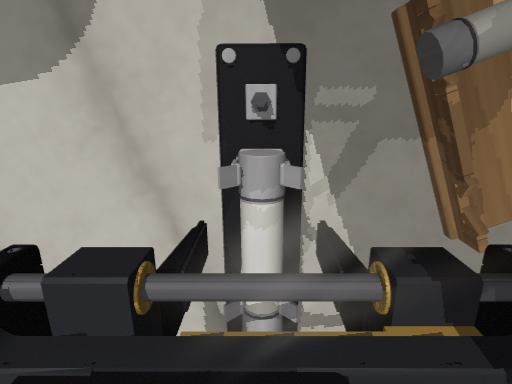

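```bash
python3 -m crank '[[0,-10,0,0,0,0],[0,-35,0,0,0,0],[0,-75,0,0,0,0],[0,-120,0,0,0,0],[0,-160,0,0,0,0]]'|grep -E 'pos|force'; python3 - <<'E'
from mv import *
rows([(455,120,200,68),(448,90,210,60),(440,65,225,52),(440,50,230,44),(445,50,230,36)])
E
```

```text
eef_pos: [460.7, 149.3, 191.7]
ft_force: [0.3, 0.8, 0.4]
[-29.9, -8.0, -1.7] [-0.2, 7.6, -0.5]
[-60.8, -17.8, -2.4] [-0.2, 15.6, -0.5]
[-87.1, -32.6, -0.8] [-0.1, 23.6, -0.5]
[-101.7, -37.5, -4.5] [-0.1, 31.6, -0.5]
[-100.4, -37.5, -9.3] [-0.1, 39.6, -0.5]
```

```bash
python3 -m crank '[[-30,-8,-2,-0.2,7.6,-0.5],[-61,-18,-2,-0.2,15.6,-0.5],[-87,-33,-1,-0.1,23.6,-0.5],[-102,-38,-4.5,-0.1,31.6,-0.5],[-100,-38,-9,-0.1,39.6,-0.5]]'|grep -E 'pos|force';python3 -m crank '[[0,0,0,0,8,0],[0,0,0,0,16,0],[0,0,0,0,24,0],[0,0,0,0,30,0],[0,0,0,0,30,0]]'|grep -E 'pos|force'; python3 snap.py wrist wJ
python3 - <<'E'
from h import *
f=load("wJ"); W=cloud(f)
c=np.array([450,150.]); yaw=np.radians(-14.25); ey=np.array([np.cos(yaw),np.sin(yaw)]); ex=np.array([-ey[1],ey[0]])
g=f["p"].max(-1)
# plate
m=(W[...,2]>8)&(W[...,2]<22)&(W[...,0]>330)&(W[...,0]<570)&(W[...,1]>85)&(W[...,1]<215)
m=cv2.morphologyEx(m.astype(np.uint8),cv2.MORPH_OPEN,np.ones((3,3)))>0
r=cv2.minAreaRect(W[m][:,:2].astype(np.float32)); print(np.round(r[0],1),np.round(r[1],1),r[2])
D=W[...,:2]-np.array(r[0]); X=D@ex; Y=D@ey; Z=W[...,2]
m=(abs(X)<4)&(Z>53)&(Z<66)&(Y>-60)&(Y<75)
for a in range(-48,78,6):
    q=m&(abs(Y-a)<3); 
    if q.sum(): print(a,q.sum(),np.round(np.median(Z[q]),1),np.round(Y[q].max(),1))
im=f["p"]; cv2.imwrite("pics/wJc.png",cv2.resize(im[20:180,150:380],None,fx=3.4,fy=3.4,interpolation=2))
E
```

```text
eef_pos: [444.5, 49.0, 232.2]
ft_force: [0.0, 0.3, 0.6]
eef_pos: [444.3, 49.1, 232.9]
ft_force: [0.2, -0.7, 0.0]
20.65 [444.3  49.1 232.7] [-90.08  -0.16   5.72] F [ 0.2 -1.2 -0.2] op 0.703 q [-0.04  0.21  1.95 -0.    0.97 -0.14]
[450.1 149.9] [ 52.1 203.9] 75.75041961669922
-48 3 58.9 -45.2
-42 46 59.8 -39.0
-36 46 59.5 -33.1
-30 46 59.7 -27.2
-24 47 59.7 -21.2
-18 46 59.4 -15.2
-12 45 59.3 -9.2
-6 45 59.4 -3.1
0 46 59.3 2.9
6 44 59.3 9.0
12 44 59.3 14.8
18 45 59.4 20.9
24 43 59.5 27.0
30 43 59.3 32.9
36 43 59.6 38.9
42 43 59.7 44.9
48 44 59.9 51.0
54 41 59.7 56.9
60 44 59.6 62.9
66 40 56.2 69.0
72 38 60.0 74.9
```

View pics/wJc.png

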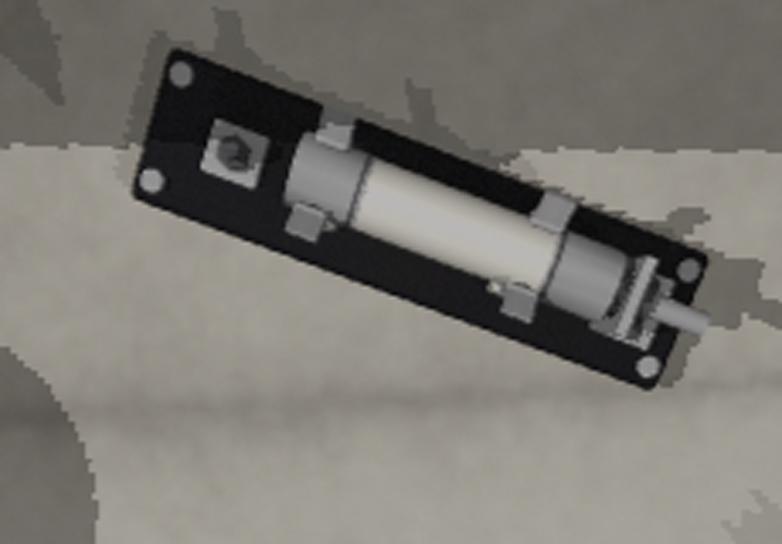

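```bash
python3 - <<'E'
from cell import job
print(job.job_done())
E
```

```text
the job is handed in; nothing more can be done
None
```

The long fuse is home in both clips of the fuse base with its end at the stop screw. I handed the job in at about 20.7 s of the 72 s, with the gripper open and well clear. No verdict was reported.

- **Pressing in:** I pressed the fuse in about 9 mm short of the middle of the base. The force peaked near 21 N and dropped as it snapped in. It rose again on the clip floors, where I pressed to 25.5 N.
- **At the stop:** I slid it along in steps of 1 mm or less and met the screw at about +9 mm. I held it there for about 0.8 s at 11.4 to 11.7 N along the axis at the wrist, with 3 N sideways and 4 to 5 N vertical. Clip friction (under 2 N when the fuse is not pressed down) takes part of the axial force, so the screw itself took roughly 10 N.
- **Limits:** The highest readings were 12 N along the axis (limit 20 N on the screw) and about 26 N overall (limit 35 N on the base). Force was only read at the end of each move, so brief peaks in between were not seen.

**Last checks:** The last wrist picture showed the fuse's top level at 59 to 60 mm along its whole length, as expected when seated (60 mm). Its near end was at −45 mm, so its centre is at about +9.5 mm and its far end at about 64 to 65 mm. That matches the screw head, measured at 64.3 mm. The base had not moved (within 0.2 mm). The part of the short fuse visible while I was letting go was in place; I did not measure it again afterwards.

**Disagreement:** The wrist camera read about 1 mm off to one side of the held fuse. I allowed for that when lining up.

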